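# Pin the isolator handle in OFF

### The job

Make the isolator on the white panel safe to work on: swing its steel handle from ON round to OFF, so that the eye at its end lies over the eye of the fixed lug, then take the long pin out of the wooden rack and put it down through both eyes until its collar sits on the handle. Leave the short pin in the rack and do not disturb the other things on the bench.

Things in the scene. Friction and masses are not known exactly. Their poses are not given: they have to be found in the camera images.
- isolator: Grey isolator housing (100 x 85 x 48 mm) on a fixed white panel 250 x 240 x 8 mm. Origin: on the bench surface, under the vertical pivot axis of the handle; z up. The panel reaches from x -190 to +60 and y -65 to +175 mm. The fixed lug stands at x = -140, y = 0. A black relay block (55 x 36 mm, top at 42 mm) is centred at x -130, y 135, a grey terminal module (75 x 34 mm, top at 44 mm) at x 10, y 135.
- handle (a joint): Swing of the handle about the vertical pivot axis, rad, growing counter-clockwise seen from above. 0 = ON stop. Handle eye and lug eye are exactly in line at 1.40 (OFF, the handle then points along the isolator's -x); the OFF stop lies a little beyond, at 1.42. It stays where it is left (friction 0.10 N m, about 1 N at the handle post) and a tapered pin nose can nudge it into line.
- pivot (a point): Point on the handle's pivot axis, 88 mm above the bench.
- handle_grip (a point): Black upright post of the handle, 18 mm diameter, 85 mm from the pivot axis, from 80 to 134 mm above the bench; this point lies on its axis 115 mm above the bench. Below it the steel bar of the handle (22 mm wide) runs from 66 to 80 mm above the bench from the pivot to the eye. Its z is up; its x points outward along the handle.
- handle_eye (a point): Centre of the upper mouth of the eye (round knuckle, vertical through hole 18.5 mm, outside 34 mm) at the end of the handle, 140 mm from the pivot axis. The knuckle reaches from 64 to 88 mm above the bench; this point is at 88 mm.
- lug_eye (a point): Centre of the upper mouth of the fixed lug's eye (vertical through hole 18.5 mm, outside 34 mm), 140 mm from the pivot axis. The eye reaches from 36 to 62 mm above the bench and is open below to the panel; this point is at 62 mm.
- rack: Fixed block of light wood, 70 x 140 x 50 mm, with two holes 18 mm wide and 40 mm deep on its y axis at y = -32 and +32 mm, in which the two pins stand upright in either order. Origin: centre of its underside, z up.
- long_pin: The long steel pin, 122 mm in all, about 0.2 kg (0.14 to 0.28). Origin: centre of its lower end; z up along the pin. Shank 16 mm in diameter from 0 to 76 mm, its nose tapering over 14 mm to 8 mm at the end; collar 30 mm in diameter from 76 to 82 mm; round grip 22 mm in diameter from 82 to 122 mm. In the rack its end stands 10 mm above the bench; its top is 32 mm higher than the short pin's.
- pin_collar (a point): Centre of the underside of the long pin's collar, 76 mm above its lower end.
- pin_grip (a point): Point on the axis of the long pin's round grip, 104 mm above its lower end.
- short_pin: The short steel pin, same shape and diameters but shank only 44 mm, 90 mm in all; too short for the job. Origin: centre of its lower end. It stays in the rack.
- coil_a: Loose copper ring coil, 42 mm diameter, 20 mm high, on the bench between rack and isolator. Origin: centre of its underside.
- coil_b: Another such coil, on the bench beyond the rack.
- coil_c: Another such coil, lying on the white panel under the sweep of the handle, which clears it.
- spool: Loose blue spool, 60 mm diameter, 50 mm high. Origin: centre of its underside.
- screwdriver: Loose screwdriver lying on the bench on the robot's right.
- board: Loose green circuit board 90 x 60 mm, about 18 mm high, behind the rack. Origin: centre of its underside.
- flux: Loose closed jar, 56 mm diameter, 110 mm high, behind the rack. Origin: centre of its underside.
Mind the look-alikes: they are no part of the job. What is shaped like the short_pin but black or orange is not meant.

How it is judged:
On the way, in this order (a step that is already met when the one before it is completed fails the run):
1. the handle stands in OFF, with the long pin not yet through the lug (value of joint handle above 1.36 rad and (horizontal distance between long_pin and lug_eye above 0.02 m or height (world z) of long_pin above 0.04 m)), for 0.1 s.
2. the long pin is through both eyes (horizontal distance between long_pin and lug_eye below 0.008 m and horizontal distance between pin_collar and handle_eye below 0.008 m and z of long_pin in the frame of lug_eye below -0.03 m), for 0.1 s.
At the end, for the whole second after the job is handed in: The handle is in OFF (above 1.37 rad); the long pin stands upright (within 0.12 rad) through the handle's eye and the lug's eye, within 6 mm of their axes, its collar down on the handle's eye (within 4 mm) and at rest; the short pin still stands in the rack (value of joint handle above 1.37 rad and horizontal distance between long_pin and lug_eye below 0.006 m and horizontal distance between pin_collar and handle_eye below 0.006 m and z of pin_collar in the frame of handle_eye below 0.004 m and angle between long_pin's own z axis and vertical below 0.12 rad and linear speed of long_pin below 0.02 m/s and distance between short_pin and rack below 0.05 m and angle between short_pin's own z axis and vertical below 0.2 rad); the robot touches nothing.
It fails at once if the short pin is lifted or knocked out of its hole (distance of short_pin from where it was at the start of the episode above 0.025 m).
It fails at once if one of the loose bystanders on the bench is moved by more than 30 mm (distance of any of coil_a, coil_b, coil_c, spool, screwdriver, board, flux from where it was at the start of the episode above 0.03 m).
It also fails if it takes over 64 s, if anything falls off the work surface, if the arm or the gripper's body presses on something with over 40 N, if the wrist force passes 120 N, or if a joint passes its speed limit or range.

### The arm

A 6-joint arm with a two-finger parallel gripper is mounted at the origin on the work surface. World frame = base frame: x ahead of the robot, y to its left, z up, the work surface at z = 0. Lengths are in m, angles in rad, forces in N, time in s.
With the tool pointing down it reaches from about 0.35 to 0.725 m from the base axis. Payload 4.3 kg.
Tool frame: the origin (TCP) lies on the centre line of the jaws, within the pads' length; the fingertips stand 14 mm ahead of it and the grasp point (between the pads) lies 5 mm behind it; z points along the fingers, y is the line along which they close (so a half turn about z gives the same grasp; the last joint's range is limited). The gripper opens to 85 mm and grips with 20 to 120 N. Pads are 22 mm wide; open, the fingers measure 114 mm over their backs; the gripper's body (76 mm by 85 mm) begins 54 mm behind the grasp point. The pads swing forward as they close: fully open they stand 13 mm farther back than shut.
Start: joints at [-1.302, 0.377, 0.081, 1.274, 0, 1.46], TCP at [0.213, -0.534, 0.245] pointing down, gripper open.
Joint ranges: [-2.72, 2.72], [-0.84, 1.66], [-1.02, 1.22], [-1.77, 2.12], [-1.37, 1.28], [-3.14, 3.14]. Speed limits (rad/s): [2.57, 2.57, 3.14, 3.14, 3.14, 3.14].

### API

Orientations are given as [roll, pitch, yaw] about the fixed x, y, z axes, in that order (R = Rz(yaw) Ry(pitch) Rx(roll)).
In Python, from workcell import manip gives the robot as it stands.
- The arm moves only by the shell command python3 -m pendant 'ROWS'. ROWS is a JSON object of lists of equal length, an entry for each row: "turn": the turn, a rotation vector about the tool's x, y, z each as a share of pi/4 rad, from -1 to 1, a list of three; "offset": the shift along the tool's x, y, z each as a share of 200 mm, from -1 to 1, a list of three; "claw": the opening, from -1 (shut) to 1 (fully open), so that 0 is half open. In form: {"turn": [[ax, ay, az], ...], "offset": [[dx, dy, dz], ...], "claw": [claw, ...]}. A call has 1 to 12 rows; each row is the pose to reach, as a shift and turn from the pose commanded when the call began, along the tool's axes at that moment; what a row does not reach only later rows make up. A row lasts 1/12 s, in which the tool goes at most 41.7 mm and 7.16 degrees, less where a joint would pass 70% of its speed; a pose out of reach is approached as far as the arm can. A call with a number of a shift or a turn outside -1 to 1 is refused whole. A call with a gripper value outside its range is refused whole. The fingers move at their own pace and stop on an object; the grip force is fixed at half the most. Time passes only in rows, so rows that repeat a pose let the fingers close. It gives the time, the measured TCP pose, the force, the opening and the grip force at its end, in the units of the state.
- manip.state(): the state, without advancing time (a new reading comes with each control period).
- manip.grab_frame(name): name is "side" or "top"; returns a dict with "frame" (480x640x3 uint8, blue, green, red), "fovy" (degrees; the focal length in pixels is half the picture's height over the tangent of half this angle, whatever the lens; pixels are square), "cx", "cy" (the principal point, pixels), "k1" (the pictures are not rectified: a ray, as slopes to the right and down, at radius r is drawn at 1 + k1 r^2 times it, then the intrinsics apply), "R" (3x3) and "t" (3): a world point X has camera coordinates R X + t. Camera axes: x right, y down, z forward; pixel columns grow to the right and rows downward; lengths in m; the calibration is good to about 2 mm. A picture is of the moment at which its call begins. There is no depth.
- manip.close_job(): hands the job in; it is judged then, once.
Trained networks look in the newest picture that a camera, given by its name, has taken for a name from the list of things; names that differ only in an ending like _2 or _b are one class to them, and where a whole thing is asked for, a point or a joint stands for the part that bears it (a point fixed in the world has none). Each returns a list of dicts, best first, with "p" (0 to 1); they miss things now and then, are a little off and sometimes report something else, mostly with a low value. They report only what shows in the picture. A call takes as long as a camera call. They do not tell look-alikes from the thing itself.
- manip.find_in(camera, name): "box" ([left, top, right, bottom] in pixels, round what is visible of it).
- manip.spot_point(camera, name): "location" ([column, row] in pixels: a listed point, or the origin of a listed thing).
The state is a dict: "time_s": time; "joint_pos": joint angles; "qvel": joint speeds; "effort": joint torques, N m; "tool_pos": TCP position; "eef_rot": TCP orientation; "wrist_force": force on the tool from outside, world axes, zero at the start; "wrist_torque": the same for the moment, N m; "finger_gap": finger opening in m; "grip_force": force on a finger pad.
Only numpy, scipy, OpenCV 4.12 (cv2) and the standard library are available. Lean on these libraries where they do the work, as an engineer would, in place of code of your own. Each camera call takes 0.05 s, during which the arm holds its last target. There are 200 camera calls.

## Working session

There is one attempt and no reset: what is moved stays moved. The work goes in short steps, Python scripts to look and compute and a shell command to move; the robot and the scene stay as the last step left them, time stands still between calls to the robot, and variables do not carry over. Pictures are saved under pics/ and viewed, at most 10 in all, crops included, and the job is handed in when it is done.

```bash
mkdir -p pics
cat > h.py <<'E'
import numpy as np, cv2, json
from workcell import manip
def cam(f):
    fl=240/np.tan(np.radians(f["fovy"])/2)
    return fl,np.array(f["R"]),np.array(f["t"])
def ray(f,px):
    fl,R,t=cam(f); d=np.array([(px[0]-f["cx"])/fl,(px[1]-f["cy"])/fl]); u=d.copy()
    for _ in range(20): u=d/(1+f["k1"]*(u@u))
    return -R.T@t, R.T@np.array([u[0],u[1],1])
def atz(f,px,z):
    c,d=ray(f,px); return c+d*(z-c[2])/d[2]
def proj(f,X):
    fl,R,t=cam(f); c=R@np.array(X)+t; s=c[:2]/c[2]; s=s*(1+f["k1"]*(s@s)); return s*fl+[f["cx"],f["cy"]]
def tri(f1,p1,f2,p2):
    A=[];b=[]
    for f,p in((f1,p1),(f2,p2)):
        c,d=ray(f,p); d/=np.linalg.norm(d); P=np.eye(3)-np.outer(d,d); A.append(P); b.append(P@c)
    return np.linalg.lstsq(np.vstack(A),np.hstack(b),rcond=None)[0]
E
python3 - <<'E'
from h import *
np.set_printoptions(precision=4,suppress=True)
F={c:manip.grab_frame(c) for c in("side","top")}
for c in F:
    cv2.imwrite(f"pics/{c}0.png",F[c]["frame"]); print(c,F[c]["fovy"],F[c]["k1"],-np.array(F[c]["R"]).T@F[c]["t"])
Z=dict(pivot=.088,handle_grip=.115,handle_eye=.088,lug_eye=.062,rack=0,long_pin=.01,pin_collar=.086,pin_grip=.114,short_pin=.01,coil_a=0,spool=0,flux=0,board=0,isolator=0,screwdriver=0)
for n,z in Z.items():
    for c in F:
        for d in manip.spot_point(c,n)[:3]: print(n,c,round(d["p"],2),np.round(d["location"],1),atz(F[c],d["location"],z)[:2])
E
```

```text
side 47.862722959370224 -0.066520366246178 [ 0.2573 -0.8526  0.8763]
top 44.497373025120346 -0.17872461932634515 [ 0.4396 -0.019   1.382 ]
pivot side 0.94 [320.6 183.8] [0.6304 0.1991]
pivot top 0.9 [217.4 208.1] [0.6337 0.1999]
handle_grip side 0.67 [293.2 163.4] [0.5796 0.2691]
handle_grip side 0.48 [458.7 352.6] [ 0.6856 -0.3869]
handle_grip top 0.66 [186.3 229.7] [0.5811 0.2627]
handle_grip top 0.5 [371.7 246.5] [ 0.5503 -0.1429]
handle_eye side 0.67 [460.6 351. ] [ 0.7058 -0.3683]
handle_eye side 0.64 [275.9 165.6] [0.5446 0.3123]
handle_eye top 0.62 [169.8 249.4] [0.5393 0.3047]
lug_eye side 0.59 [273.4 209.3] [0.498 0.166]
lug_eye top 0.71 [237.2 274.8] [0.4863 0.1547]
rack side 0.92 [351.8 327.3] [ 0.5693 -0.1902]
rack side 0.39 [318.4 183. ] [0.6674 0.322 ]
rack side 0.17 [280.6 198.1] [0.5475 0.2853]
rack top 0.64 [388.3 244.9] [ 0.5648 -0.1937]
long_pin side 0.88 [359.4 333.4] [ 0.5747 -0.2174]
long_pin top 0.47 [398.4 238.3] [ 0.5799 -0.2164]
long_pin top 0.37 [236.2 273.2] [0.4919 0.164 ]
pin_collar side 0.96 [364.6 311.1] [ 0.5768 -0.2251]
pin_collar side 0.35 [348.5 32
[... 840 characters left out ...]
7 328.6] [ 0.3659 -0.0689]
flux side 0.73 [456.2 348.4] [ 0.7506 -0.3057]
flux top 0.78 [435.4 174.1] [ 0.7384 -0.3084]
flux top 0.66 [332.2 328.9] [ 0.3651 -0.063 ]
flux top 0.61 [372.3 250.2] [ 0.5516 -0.1557]
board side 0.86 [392.1 279.6] [ 0.7073 -0.0878]
board side 0.73 [300.9 285.4] [ 0.5038 -0.043 ]
board top 0.63 [341.4 183.4] [ 0.7109 -0.0808]
board top 0.58 [172.3 245.9] [0.5545 0.3209]
isolator side 0.63 [318.5 214.8] [0.6223 0.1863]
isolator side 0.37 [293.8 163.6] [0.6297 0.437 ]
isolator top 0.63 [225.7 215.9] [0.6283 0.1942]
screwdriver side 0.65 [274.4 426.2] [ 0.357 -0.36 ]
screwdriver top 0.66 [187.8 230.7] [0.5916 0.2845]
screwdriver top 0.6 [455.5 331.6] [ 0.3608 -0.3558]
```

View pics/side0.png

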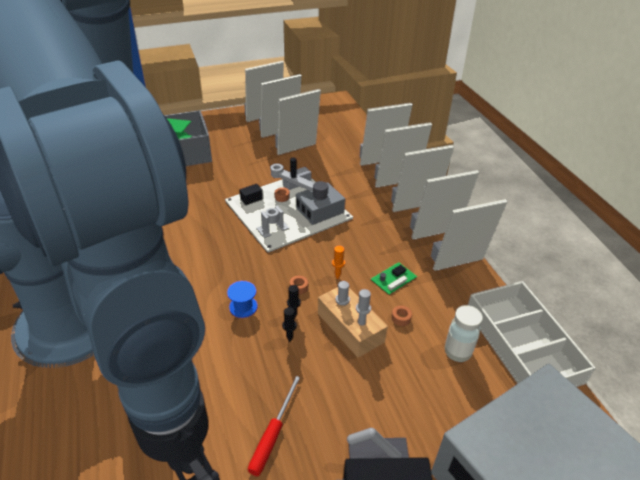

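View pics/top0.png

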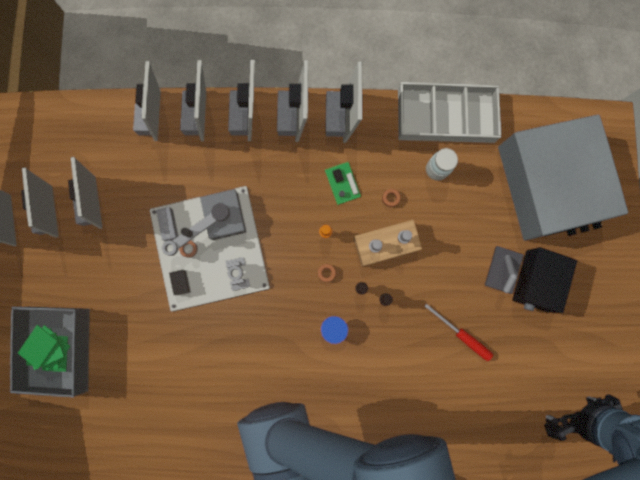

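Run:
```python
from h import *
from scipy.spatial.transform import Rotation as R
s=manip.state(); print(s["tool_pos"],s["eef_rot"],s["finger_gap"],s["time_s"]); print(R.from_euler("xyz",s["eef_rot"]).as_matrix().round(4))
```

```text
[ 0.21266878 -0.53427289  0.24533781] [ 3.14147078e+00 -3.37098718e-06  3.78819766e-01] 0.0855503536421329 1.6
[[ 9.291e-01  3.698e-01  0.000e+00]
 [ 3.698e-01 -9.291e-01 -1.000e-04]
 [ 0.000e+00  1.000e-04 -1.000e+00]]
```

The side view shows the panel at about (290,212), with the handle pointing up-left from the pivot (320,184). The rack is at (352,320) with the long pin at (365,300). The black and orange look-alikes at (291,310) and (338,260) are not wanted. Next I fit the isolator pose from the panel outline in the top view plus the point detections.

```bash
cat > fit.py <<'E'
from h import *
from scipy.optimize import least_squares
np.set_printoptions(precision=4,suppress=True)
F={c:manip.grab_frame(c) for c in("side","top")}
def w(q,p): c,s=np.cos(q[2]),np.sin(q[2]); return np.array([q[0]+c*p[0]-s*p[1],q[1]+s*p[0]+c*p[1],p[2]])
img=F["top"]["frame"]; hsv=cv2.cvtColor(img,cv2.COLOR_BGR2HSV)
m=((hsv[...,1]<45)&(hsv[...,2]>120)).astype(np.uint8); m[:180]=0;m[315:]=0;m[:,:140]=0;m[:,280:]=0
cs,_=cv2.findContours(m,cv2.RETR_EXTERNAL,cv2.CHAIN_APPROX_NONE)
hull=cv2.convexHull(max(cs,key=cv2.contourArea))
cor=cv2.minAreaRect(hull)
box=cv2.boxPoints(cor)+0.0
print(cor)
C=[(60,-65),(60,175),(-190,175),(-190,-65)]
pts=[]
th=lambda q:np.pi+q[2]-1.40+q[3]
for x,y in C:
    pr=proj(F["top"],w([.632,.2,.275],[x/1e3,y/1e3,.008])); b=box[np.argmin(np.linalg.norm(box-pr,axis=1))]
    pts.append(("top",b,lambda q,x=x,y=y:w(q,[x/1e3,y/1e3,.008]),1.))
G=dict(pivot=lambda q:w(q,[0,0,.088]),lug_eye=lambda q:w(q,[-.14,0,.062]),
 handle_grip=lambda q:np.array([q[0]+.085*np.cos(th(q)),q[1]+.085*np.sin(th(q)),.115]),
 handle_eye=lambda q:np.array([q[0]+.14*np.cos(th(q)),q[1]+.14*np.sin(th(q)),.088]))
q0=[.632,.2,.275,.1]
for n,g in G.items():
    for c in F:
        for d in manip.spot_point(c,n):
            if np.linalg.norm(d["location"]-proj(F[c],g(q0)))<15: pts.append((c,np.array(d["location"]),g,1.)); break
res=lambda q:np.concatenate([(proj(F[c],g(q))-b)*k for c,b,g,k in pts])
r=least_squares(res,q0,loss="soft_l1",bounds=([-1,-1,-1,0],[1,1,1,1.42]) if 0 else (-np.inf,np.inf))
q=r.x; print("iso x y yaw theta",q); print(res(q).reshape(-1,2).round(1).tolist())
for n,g in G.items(): print(n,g(q))
for c,(cx,cy) in dict(side=(290,200),top=(210,248)).items():
    im=cv2.resize(F[c]["frame"][cy-60:cy+60,cx-80:cx+80],None,fx=5,fy=5,interpolation=cv2.INTER_CUBIC)
    for n,g in G.items():
        p=(proj(F[c],g(q))-[cx-80,cy-60]+.5)*5; cv2.drawMarker(im,tuple(int(v) for v in p),(0,0,255),0,14,1)
    for x,y in C:
        p=(proj(F[c],w(q,[x/1e3,y/1e3,.008]))-[cx-80,cy-60]+.5)*5; cv2.drawMarker(im,tuple(int(v) for v in p),(255,0,255),1,14,1)
    cv2.imwrite(f"pics/{c}_fit.png",cv2.resize(im,(640,480)))
a=cv2.imread("pics/side_fit.png");b=cv2.imread("pics/top_fit.png")
cv2.imwrite("pics/fit.png",cv2.resize(np.vstack([a,b]),None,fx=.625,fy=.625))
E
python3 fit.py
```

```text
((208.24948120117188, 248.39784240722656), (105.6689453125, 101.45814514160156), 77.19573211669922)
iso x y yaw theta [0.6275 0.1957 0.2471 0.2298]
[[-0.3, -0.4], [1.8, 0.4], [-0.2, -0.4], [-0.4, -0.9], [2.0, 1.1], [-0.3, 0.7], [-3.9, -0.1], [0.5, -0.3], [0.9, 1.7], [-1.0, 2.5], [2.9, -0.2], [-0.5, 1.2]]
pivot [0.6275 0.1957 0.088 ]
lug_eye [0.4918 0.1614 0.062 ]
handle_grip [0.5762 0.2635 0.115 ]
handle_eye [0.5431 0.3073 0.088 ]
```

View pics/fit.png

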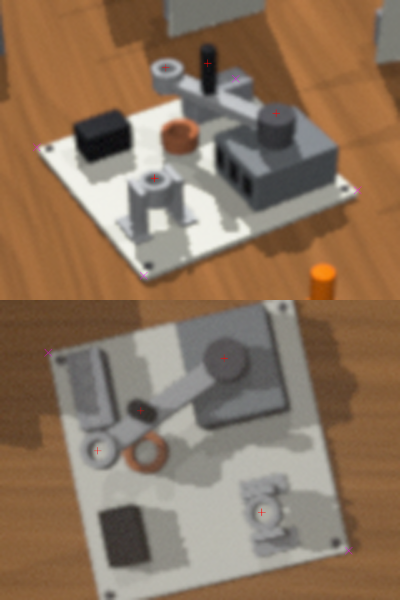

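The side crop shows the fit landing on the pivot, post, both eyes and the panel corners. In the top crop, the lug marker is about 1 px off. The handle stands near 0.23 rad. Now I work out the approach.

```bash
cat > go.py <<'E'
import sys
from h import *
from scipy.spatial.transform import Rotation as R
# args: waypoints x,y,z,yaw ; prints offset & turn of each as a call from the one before (first: from state, or S:x,y,z,yaw); prefix + = same call as before
s=manip.state(); p=np.array(s["tool_pos"]); r=R.from_euler("xyz",s["eef_rot"])
print("now",p.round(4),np.round(s["eef_rot"],4),"gap",round(s["finger_gap"],4),"grip",s["grip_force"],"t",round(s["time_s"],2))
for a in sys.argv[1:]:
    v=np.array([float(k) for k in a.strip("+S:").split(",")]); rn=R.from_euler("xyz",[np.pi,0,v[3]])
    if a[0]=="S": p,r=v[:3],rn; continue
    if a[0]!="+": bp,br=p,r
    print(a,"offset",(br.inv().apply(v[:3]-bp)/.2).round(3),"turn",((br.inv()*rn).as_rotvec()/(np.pi/4)).round(3))
    p,r=v[:3],rn
E
python3 go.py .30,-.37,.245,.99 .36,-.2,.245,1.6 .42,-.02,.245,2.218 .50,.14,.245,2.218 .576,.2635,.2,2.218 .576,.2635,.11,2.218
```

```text
now [ 0.2127 -0.5343  0.2454] [3.1414 0.     0.3788] gap 0.0859 grip 0.0 t 2.1
.30,-.37,.245,.99 offset [ 0.709 -0.602  0.002] turn [ 0.     0.    -0.778]
.36,-.2,.245,1.6 offset [ 0.875 -0.216 -0.   ] turn [ 0.     0.    -0.777]
.42,-.02,.245,2.218 offset [0.891 0.326 0.   ] turn [ 0.     0.    -0.787]
.50,.14,.245,2.218 offset [0.397 0.801 0.   ] turn [0. 0. 0.]
.576,.2635,.2,2.218 offset [0.264 0.675 0.225] turn [0. 0. 0.]
.576,.2635,.11,2.218 offset [ 0.   -0.    0.45] turn [0. 0. 0.]
```

```bash
python3 -m pendant '{"turn":[[0,0,-0.778],[0,0,-0.778],[0,0,-0.778],[0,0,-0.778],[0,0,-0.778],[0,0,-0.778]],"offset":[[0.709,-0.602,0],[0.709,-0.602,0],[0.709,-0.602,0],[0.709,-0.602,0],[0.709,-0.602,0],[0.709,-0.602,0]],"claw":[-0.1,-0.1,-0.1,-0.1,-0.1,-0.1]}'
python3 -m pendant '{"turn":[[0,0,-0.777],[0,0,-0.777],[0,0,-0.777],[0,0,-0.777],[0,0,-0.777],[0,0,-0.777]],"offset":[[0.875,-0.216,0],[0.875,-0.216,0],[0.875,-0.216,0],[0.875,-0.216,0],[0.875,-0.216,0],[0.875,-0.216,0]],"claw":[-0.1,-0.1,-0.1,-0.1,-0.1,-0.1]}'
python3 -m pendant '{"turn":[[0,0,-0.787],[0,0,-0.787],[0,0,-0.787],[0,0,-0.787],[0,0,-0.787],[0,0,-0.787]],"offset":[[0.891,0.326,0],[0.891,0.326,0],[0.891,0.326,0],[0.891,0.326,0],[0.891,0.326,0],[0.891,0.326,0]],"claw":[-0.1,-0.1,-0.1,-0.1,-0.1,-0.1]}'
python3 -m pendant '{"turn":[[0,0,0],[0,0,0],[0,0,0],[0,0,0],[0,0,0],[0,0,0]],"offset":[[0.397,0.801,0],[0.397,0.801,0],[0.397,0.801,0],[0.397,0.801,0],[0.397,0.801,0],[0.397,0.801,0]],"claw":[-0.1,-0.1,-0.1,-0.1,-0.1,-0.1]}'
python3 go.py .576,.2635,.2,2.218 .576,.2635,.11,2.218
```

```text
time_s: 2.6
tool_pos: [0.3012, -0.3661, 0.2456]
eef_rot: [-3.141, -0.002, 0.998]
wrist_force: [-0.2, -0.5, -0.4]
finger_gap: 0.0383
grip_force: 0.0
time_s: 3.1
tool_pos: [0.3603, -0.1979, 0.2455]
eef_rot: [3.141, -0.0, 1.606]
wrist_force: [-0.8, -0.7, -0.0]
finger_gap: 0.0386
grip_force: 0.0
time_s: 3.6
tool_pos: [0.4215, -0.018, 0.2454]
eef_rot: [3.14, 0.0, 2.223]
wrist_force: [-0.4, -0.6, 0.1]
finger_gap: 0.0385
grip_force: 0.0
time_s: 4.1
tool_pos: [0.5019, 0.1408, 0.2448]
eef_rot: [3.141, 0.001, 2.217]
wrist_force: [-0.4, -0.8, 0.6]
finger_gap: 0.0383
grip_force: 0.0
now [0.5019 0.1408 0.2448] [3.1410e+00 8.0000e-04 2.2174e+00] gap 0.0383 grip 0.0 t 4.1
.576,.2635,.2,2.218 offset [0.267 0.665 0.224] turn [ 0.001  0.001 -0.001]
.576,.2635,.11,2.218 offset [ 0.   -0.    0.45] turn [0. 0. 0.]
```

```bash
python3 -m pendant '{"turn":[[0,0,0],[0,0,0],[0,0,0],[0,0,0],[0,0,0],[0,0,0]],"offset":[[0.267,0.665,0.224],[0.267,0.665,0.224],[0.267,0.665,0.224],[0.267,0.665,0.224],[0.267,0.665,0.224],[0.267,0.665,0.224]],"claw":[-0.1,-0.1,-0.1,-0.1,-0.1,-0.1]}'
python3 - <<'E'
from h import *
ims=[]
T=manip.state()["tool_pos"]; print(T)
for c in("side","top"):
    f=manip.grab_frame(c); x,y=proj(f,[.576,.2635,.13]).astype(int); print(x,y)
    x=max(x,60)
    im=cv2.resize(f["frame"][y-50:y+50,x-60:x+60],(480,400),interpolation=cv2.INTER_CUBIC)
    for X,col in(([.576,.2635,.134],(0,0,255)),([T[0],T[1],T[2]+0],(0,255,0))):
        p=(proj(f,X)-[x-60,y-50]+.5)*4; cv2.drawMarker(im,tuple(int(v) for v in p),col,0,12,1)
    ims.append(im)
cv2.imwrite("pics/above.png",cv2.resize(np.hstack(ims),(800,333)))
E
```

```text
time_s: 4.6
tool_pos: [0.574, 0.2609, 0.1992]
eef_rot: [-3.139, 0.001, 2.215]
wrist_force: [-0.4, -1.0, -0.3]
finger_gap: 0.0386
grip_force: 0.0
[0.57398998 0.26087477 0.19918022]
292 159
184 231
```

View pics/above.png

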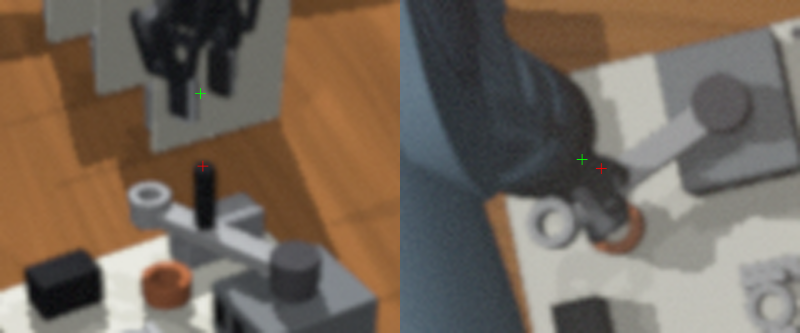

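The side crop shows the open fingers straight above the black post.

```bash
python3 -m pendant '{"turn":[[0,0,0],[0,0,0],[0,0,0],[0,0,0],[0,0,0],[0,0,0],[0,0,0],[0,0,0],[0,0,0]],"offset":[[0,0,0.15],[0,0,0.3],[0,0,0.448],[0,0,0.448],[0,0,0.448],[0,0,0.448],[0,0,0.448],[0,0,0.448],[0,0,0.448]],"claw":[-0.1,-0.1,-0.1,-0.1,-0.4,-0.4,-0.4,-0.4,-0.4]}'
python3 go.py >/dev/null
python3 - <<'E'
import subprocess,numpy as np
A=np.linspace(2.218,3.389,13); w=lambda a:f"{.6275+.085*np.cos(a):.4f},{.1957+.085*np.sin(a):.4f},.1105,{a:.4f}"
L=["S:"+w(A[0])]+[w(A[1])]+["+"+w(a) for a in A[2:7]]+[w(A[7])]+["+"+w(a) for a in A[8:]]
print(subprocess.run(["python3","go.py"]+L,capture_output=True,text=True).stdout)
E
```

```text
time_s: 5.45
tool_pos: [0.5748, 0.2631, 0.1129]
eef_rot: [3.138, 0.001, 2.218]
wrist_force: [0.1, 0.1, -0.2]
finger_gap: 0.0255
grip_force: 0.0
now [0.5748 0.2631 0.1129] [3.1384e+00 1.2000e-03 2.2180e+00] gap 0.0255 grip 0.0 t 5.45
0.5699,0.2582,.1105,2.3156 offset [-0.002 -0.041 -0.   ] turn [ 0.     0.    -0.124]
+0.5641,0.2523,.1105,2.4132 offset [-0.008 -0.082 -0.   ] turn [-0.     0.    -0.249]
+0.5589,0.2458,.1105,2.5107 offset [-0.018 -0.122 -0.   ] turn [ 0.     0.    -0.373]
+0.5543,0.2389,.1105,2.6083 offset [-0.032 -0.162 -0.   ] turn [ 0.     0.    -0.497]
+0.5504,0.2316,.1105,2.7059 offset [-0.049 -0.199 -0.   ] turn [ 0.     0.    -0.621]
+0.5473,0.2239,.1105,2.8035 offset [-0.071 -0.235 -0.   ] turn [ 0.     0.    -0.745]
0.5449,0.2159,.1105,2.9011 offset [-0.002 -0.042 -0.   ] turn [-0.     0.    -0.124]
+0.5434,0.2078,.1105,2.9987 offset [-0.008 -0.082 -0.   ] turn [ 0.     0.    -0.249]
+0.5426,0.1996,.1105,3.0962 offset [-0.018 -0.122 -0.   ] turn [ 0.     0.    -0.373]
+0.5426,0.1913,.1105,3.1938 offset [-0.032 -0.162 -0.   ] turn [ 0.     0.    -0.497]
+0.5435,0.1830,.1105,3.2914 offset [-0.05  -0.199 -0.   ] turn [-0.     0.    -0.621]
+0.5451,0.1749,.1105,3.3890 offset [-0.071 -0.235 -0.   ] turn [ 0.     0.    -0.745]
```

```bash
python3 -m pendant '{"turn":[[0,0,-0.062],[0,0,-0.124],[0,0,-0.187],[0,0,-0.249],[0,0,-0.311],[0,0,-0.373],[0,0,-0.435],[0,0,-0.497],[0,0,-0.621],[0,0,-0.745],[0,0,-0.745]],"offset":[[0,-0.02,0],[-0.002,-0.041,0],[-0.005,-0.062,0],[-0.008,-0.082,0],[-0.013,-0.102,0],[-0.018,-0.122,0],[-0.025,-0.142,0],[-0.032,-0.162,0],[-0.049,-0.199,0],[-0.071,-0.235,0],[-0.071,-0.235,0]],"claw":[-0.4,-0.4,-0.4,-0.4,-0.4,-0.4,-0.4,-0.4,-0.4,-0.4,-0.4]}'
python3 -m pendant '{"turn":[[0,0,-0.062],[0,0,-0.124],[0,0,-0.187],[0,0,-0.249],[0,0,-0.311],[0,0,-0.373],[0,0,-0.435],[0,0,-0.497],[0,0,-0.621],[0,0,-0.745],[0,0,-0.745]],"offset":[[0,-0.02,0],[-0.002,-0.041,0],[-0.005,-0.062,0],[-0.008,-0.082,0],[-0.013,-0.102,0],[-0.018,-0.122,0],[-0.025,-0.142,0],[-0.032,-0.162,0],[-0.049,-0.199,0],[-0.071,-0.235,0],[-0.071,-0.235,0]],"claw":[-0.4,-0.4,-0.4,-0.4,-0.4,-0.4,-0.4,-0.4,-0.4,-0.4,-0.4]}'
```

```text
time_s: 6.37
tool_pos: [0.5446, 0.2225, 0.1118]
eef_rot: [3.142, 0.001, 2.804]
wrist_force: [0.1, -0.2, -0.3]
finger_gap: 0.0256
grip_force: 0.0
time_s: 7.28
tool_pos: [0.5431, 0.1735, 0.1114]
eef_rot: [-3.141, 0.001, -2.897]
wrist_force: [-0.5, 0.0, -0.7]
finger_gap: 0.0256
grip_force: 0.0
```

```bash
python3 -m pendant '{"turn":[[0,0,0],[0,0,0],[0,0,0]],"offset":[[0,-0.01,0],[0,-0.01,0],[0,-0.01,0]],"claw":[-0.4,-0.4,-0.4]}'
python3 -m pendant '{"turn":[[0,0,0],[0,0,0],[0,0,0]],"offset":[[0,-0.005,0],[0,-0.005,0],[0,-0.005,0]],"claw":[-0.4,-0.4,-0.4]}'
python3 - <<'E'
from h import *
T=manip.state()["tool_pos"]; print(T)
f=manip.grab_frame("side")
x,y=proj(f,[.52,.17,.1]).astype(int)
im=cv2.resize(f["frame"][y-50:y+50,x-60:x+60],(720,600),interpolation=cv2.INTER_CUBIC)
for X,col in(([.4918,.1614,.062],(0,0,255)),([.4918,.1614,.088],(0,255,0))):
    p=(proj(f,X)-[x-60,y-50]+.5)*6; cv2.drawMarker(im,tuple(int(v) for v in p),col,0,12,1)
cv2.imwrite("pics/off.png",im)
E
```

```text
time_s: 7.53
tool_pos: [0.5431, 0.1724, 0.111]
eef_rot: [-3.141, 0.0, -2.897]
wrist_force: [-0.1, 0.1, -0.2]
finger_gap: 0.0255
grip_force: 0.0
time_s: 7.78
tool_pos: [0.5432, 0.1716, 0.1109]
eef_rot: [3.141, 0.0, -2.895]
wrist_force: [-0.9, 1.8, 1.6]
finger_gap: 0.0256
grip_force: 0.6
[0.54316593 0.17157299 0.11093402]
```

View pics/off.png

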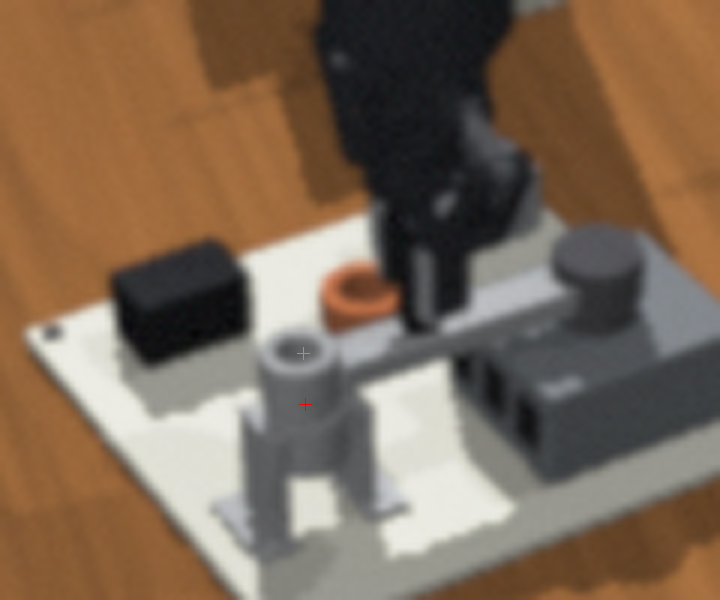

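The handle eye at crop (303,352) already sits almost over the lug, marked at (305,404). Now I feel for the stop.

```bash
for i in 1; do
python3 -m pendant '{"turn":[[0,0,0],[0,0,0],[0,0,0]],"offset":[[0,-0.006,0],[0,-0.006,0],[0,-0.006,0]],"claw":[-0.4,-0.4,-0.4]}'
python3 -m pendant '{"turn":[[0,0,0],[0,0,0],[0,0,0]],"offset":[[0,-0.006,0],[0,-0.006,0],[0,-0.006,0]],"claw":[-0.4,-0.4,-0.4]}'
python3 -m pendant '{"turn":[[0,0,0],[0,0,0],[0,0,0]],"offset":[[0,-0.006,0],[0,-0.006,0],[0,-0.006,0]],"claw":[-0.4,-0.4,-0.4]}'
done | egrep 'tool_pos|force'
```

```text
tool_pos: [0.5434, 0.17, 0.1109]
wrist_force: [-0.2, 0.5, 0.4]
grip_force: 0.5
tool_pos: [0.5437, 0.1686, 0.1108]
wrist_force: [-0.6, 0.4, -0.3]
grip_force: 0.4
tool_pos: [0.5439, 0.1675, 0.1108]
wrist_force: [-0.8, 0.8, 0.1]
grip_force: 0.3
```

```bash
for i in 1; do
python3 -m pendant '{"turn":[[0,0,0],[0,0,0],[0,0,0]],"offset":[[0,-0.006,0],[0,-0.006,0],[0,-0.006,0]],"claw":[-0.4,-0.4,-0.4]}'
python3 -m pendant '{"turn":[[0,0,0],[0,0,0],[0,0,0]],"offset":[[0,-0.006,0],[0,-0.006,0],[0,-0.006,0]],"claw":[-0.4,-0.4,-0.4]}'
done | egrep 'tool_pos|force'
python3 - <<'E'
from h import *
for c in("side","top"):
    f=manip.grab_frame(c)
    for n,z in(("handle_eye",.088),("lug_eye",.062),("handle_grip",.115),("pivot",.088)):
        for d in manip.spot_point(c,n)[:2]: print(c,n,round(d["p"],2),np.round(d["location"],1),atz(f,d["location"],z)[:2].round(4))
E
```

```text
tool_pos: [0.544, 0.1673, 0.1107]
wrist_force: [-1.7, 4.7, 0.1]
grip_force: 2.6
tool_pos: [0.544, 0.1673, 0.1107]
wrist_force: [-1.9, 8.3, -0.4]
grip_force: 4.2
side handle_eye 0.77 [268.6 202. ] [0.4866 0.1645]
side lug_eye 0.85 [271.7 210. ] [0.4933 0.1645]
side handle_grip 0.58 [291.5 184.7] [0.5491 0.1804]
side pivot 0.79 [319.4 183.6] [0.6278 0.2009]
side pivot 0.64 [400.6 318.3] [ 0.6347 -0.2644]
top lug_eye 0.87 [236.9 276.4] [0.4827 0.1553]
top handle_grip 0.67 [226.5 247.4] [0.5436 0.1726]
top pivot 0.84 [219.6 210.9] [0.6274 0.1948]
top pivot 0.73 [226.3 246.3] [0.5482 0.1772]
```

The stop is felt at TCP y = 0.1673. I back off about 1.7 mm at the post to 1.40, then centre by closing the fingers.

```bash
python3 -m pendant '{"turn":[[0,0,0],[0,0,0],[0,0,0]],"offset":[[0,0.032,0],[0,0.032,0],[0,0.032,0]],"claw":[-0.4,-0.4,-0.4]}' | grep tool_pos; python3 go.py
```

```text
tool_pos: [0.5433, 0.1712, 0.111]
now [0.5433 0.1712 0.111 ] [-3.1399e+00  3.0000e-04 -2.8946e+00] gap 0.0257 grip 0.0 t 9.83
```

```bash
python3 -m pendant '{"turn":[[0,0,0],[0,0,0],[0,0,0],[0,0,0],[0,0,0],[0,0,0],[0,0,0],[0,0,0]],"offset":[[0,0.007,0],[0,0.007,0],[0,0.007,0],[0,0.007,0],[0,0.007,0],[0,0.007,0],[0,0.007,0],[0,0.007,0]],"claw":[-0.4,-0.4,-0.7,-0.7,-0.7,-0.7,-0.7,-0.7]}'
python3 -m pendant '{"turn":[[0,0,0],[0,0,0],[0,0,0],[0,0,0],[0,0,0],[0,0,0],[0,0,0],[0,0,0],[0,0,0],[0,0,0]],"offset":[[0,0,0],[0,0,0],[0,0,0],[0,0,0],[0,0,-0.2],[0,0,-0.4],[0,0,-0.6],[0,0,-0.7],[0,0,-0.7],[0,0,-0.7]],"claw":[-0.1,-0.1,-0.1,-0.1,-0.1,-0.1,-0.1,-0.1,-0.1,-0.1]}'
python3 - <<'E'
from h import *
F={c:manip.grab_frame(c) for c in("side","top")}
for n,z in dict(handle_eye=.088,lug_eye=.062,pin_grip=.114,pin_collar=.086,long_pin=.01).items():
    P={}
    for c in F:
        for d in manip.spot_point(c,n)[:1]: P[c]=d["location"]; print(n,c,round(d["p"],2),np.round(d["location"],1),atz(F[c],d["location"],z)[:2].round(4))
    if len(P)==2: print("  tri",tri(F["side"],P["side"],F["top"],P["top"]).round(4))
c=F["side"]; p=(366,300); im=[]
for c,p in(("side",(360,305)),("top",(395,240))):
    x,y=p; im.append(cv2.resize(F[c]["frame"][y-40:y+40,x-40:x+40],(400,400),interpolation=cv2.INTER_CUBIC))
    for z in(.132,.092):
        q=(proj(F[c],[.578,-.218,z])-[x-40,y-40]+.5)*5; cv2.drawMarker(im[-1],tuple(int(v) for v in q),(0,0,255),0,12,1)
cv2.imwrite("pics/pin.png",np.hstack(im))
E
python3 go.py .54,.10,.245,-2.895 .555,-.05,.245,-2.895 .578,-.218,.245,-2.895  .578,-.218,.115,-2.895
```

```text
time_s: 10.5
tool_pos: [0.5429, 0.1726, 0.1111]
eef_rot: [-3.141, 0.0, -2.895]
wrist_force: [-0.5, -1.7, 4.1]
finger_gap: 0.0166
grip_force: 58.4
time_s: 11.33
tool_pos: [0.5438, 0.1733, 0.2523]
eef_rot: [-3.142, 0.004, -2.895]
wrist_force: [-0.6, 0.3, -0.7]
finger_gap: 0.0385
grip_force: 0.0
handle_eye top 0.89 [233.5 271.2] [0.4932 0.1597]
lug_eye side 0.7 [273.2 209.8] [0.497  0.1642]
lug_eye top 0.63 [235.7 273.9] [0.4883 0.1581]
  tri [0.4915 0.1564 0.0689]
pin_grip side 0.96 [363.1 299.1] [ 0.5742 -0.2184]
pin_grip top 0.69 [236.4 271.1] [0.4925 0.1498]
  tri [ 0.6155  0.1389 -0.2426]
pin_collar side 0.7 [364.1 310. ] [ 0.577  -0.2222]
pin_collar top 0.74 [406.3 234.3] [ 0.5814 -0.2232]
  tri [ 0.5792 -0.2225  0.0859]
long_pin side 0.76 [357.2 331.5] [ 0.5723 -0.2114]
long_pin top 0.35 [457.7 330.2] [ 0.3647 -0.3586]
  tri [ 0.4369 -0.3358  0.2102]
now [0.5426 0.1729 0.2506] [-3.1415e+00 -4.0000e-04 -2.8947e+00] gap 0.0382 grip 0.0 t 11.93
.54,.10,.245,-2.895 offset [ 0.102 -0.35   0.028] turn [-0.    -0.001  0.   ]
.555,-.05,.245,-2.895 offset [ 0.11  -0.746 -0.   ] turn [0. 0. 0.]
.578,-.218,.245,-2.895 offset [ 0.094 -0.843 -0.   ] turn [0. 0. 0.]
.578,-.218,.115,-2.895 offset [-0.   -0.    0.65] turn [0. 0. 0.]
```

View pics/pin.png

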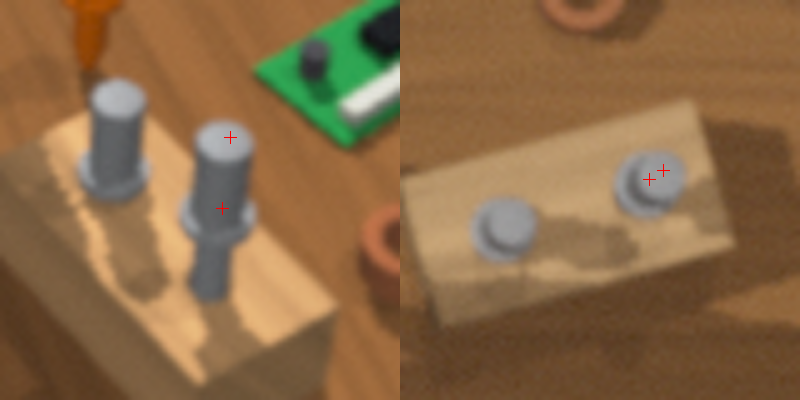

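The side crop shows the long pin's top at (223,140), and the top crop shows it at (659,179). Both put it about 3.5 mm nearer in x than the marks, so I take (0.5745, −0.217).

```bash
python3 -m pendant '{"turn":[[0,0,0],[0,0,0],[0,0,0],[0,0,0],[0,0,0]],"offset":[[0.102,-0.35,0.028],[0.102,-0.35,0.028],[0.102,-0.35,0.028],[0.102,-0.35,0.028],[0.102,-0.35,0.028]],"claw":[-0.1,-0.1,-0.1,-0.1,-0.1]}' >/dev/null
python3 -m pendant '{"turn":[[0,0,0],[0,0,0],[0,0,0],[0,0,0],[0,0,0],[0,0,0]],"offset":[[0.11,-0.746,0],[0.11,-0.746,0],[0.11,-0.746,0],[0.11,-0.746,0],[0.11,-0.746,0],[0.11,-0.746,0]],"claw":[-0.1,-0.1,-0.1,-0.1,-0.1,-0.1]}' >/dev/null
python3 -m pendant '{"turn":[[0,0,0],[0,0,0],[0,0,0],[0,0,0],[0,0,0],[0,0,0],[0,0,0],[0,0,0]],"offset":[[0.109,-0.834,0],[0.109,-0.834,0],[0.109,-0.834,0],[0.109,-0.834,0],[0.109,-0.834,0],[0.109,-0.834,0],[0.109,-0.834,0],[0.109,-0.834,0]],"claw":[-0.1,-0.1,-0.1,-0.1,-0.1,-0.1,-0.1,-0.1]}'
python3 go.py .5745,-.217,.15,-2.895 .5745,-.217,.111,-2.895
```

```text
time_s: 13.52
tool_pos: [0.575, -0.2146, 0.2454]
eef_rot: [3.141, 0.0, -2.892]
wrist_force: [0.6, -0.3, 0.1]
finger_gap: 0.0385
grip_force: 0.0
now [ 0.575  -0.2146  0.2454] [ 3.1408  0.     -2.8919] gap 0.0385 grip 0.0 t 13.52
.5745,-.217,.15,-2.895 offset [ 0.006 -0.011  0.477] turn [0.001 0.    0.004]
.5745,-.217,.111,-2.895 offset [-0.    -0.     0.195] turn [0. 0. 0.]
```

```bash
python3 -m pendant '{"turn":[[0,0,0],[0,0,0],[0,0,0],[0,0,0],[0,0,0],[0,0,0]],"offset":[[0.006,-0.011,0.15],[0.006,-0.011,0.3],[0.006,-0.011,0.45],[0.006,-0.011,0.57],[0.006,-0.011,0.672],[0.006,-0.011,0.672]],"claw":[-0.1,-0.1,-0.1,-0.1,-0.1,-0.1]}'
python3 -m pendant '{"turn":[[0,0,0],[0,0,0],[0,0,0],[0,0,0],[0,0,0],[0,0,0]],"offset":[[0,0,0],[0,0,0],[0,0,0],[0,0,0],[0,0,0],[0,0,0]],"claw":[-1,-1,-1,-1,-1,-1]}'
python3 go.py
```

```text
time_s: 14.02
tool_pos: [0.5711, -0.2156, 0.1064]
eef_rot: [3.136, -0.006, -2.892]
wrist_force: [-0.1, 1.1, -0.9]
finger_gap: 0.0386
grip_force: 0.0
time_s: 14.52
tool_pos: [0.5747, -0.2197, 0.1117]
eef_rot: [-3.141, 0.001, -2.895]
wrist_force: [-0.3, 0.1, -0.0]
finger_gap: 0.0203
grip_force: 58.7
now [ 0.5747 -0.2197  0.1117] [-3.1408e+00  1.2000e-03 -2.8948e+00] gap 0.0203 grip 58.67432177066803 t 14.52
```

```bash
python3 -m pendant '{"turn":[[0,0,0],[0,0,0],[0,0,0],[0,0,0],[0,0,0],[0,0,0],[0,0,0],[0,0,0]],"offset":[[0,0,-0.05],[0,0,-0.15],[0,0,-0.25],[0,0,-0.38],[0,0,-0.5],[0,0,-0.62],[0,0,-0.7],[0,0,-0.7]],"claw":[-1,-1,-1,-1,-1,-1,-1,-1]}'
python3 go.py S:.5745,-.217,.251,-2.895 .545,-.08,.251,-2.895 .515,.06,.251,-2.895 .492,.16,.251,-2.895 .492,.16,.215,-2.895
```

```text
time_s: 15.18
tool_pos: [0.5761, -0.2207, 0.2562]
eef_rot: [-3.136, 0.006, -2.895]
wrist_force: [0.4, 0.1, -2.7]
finger_gap: 0.0204
grip_force: 59.1
now [ 0.5761 -0.2207  0.2562] [-3.1358  0.0064 -2.895 ] gap 0.0204 grip 59.12838578224182 t 15.18
.545,-.08,.251,-2.895 offset [-0.024  0.7    0.   ] turn [0. 0. 0.]
.515,.06,.251,-2.895 offset [-0.025  0.715  0.   ] turn [0. 0. 0.]
.492,.16,.251,-2.895 offset [-0.011  0.513  0.   ] turn [0. 0. 0.]
.492,.16,.215,-2.895 offset [-0.   -0.    0.18] turn [0. 0. 0.]
```

```bash
python3 -m pendant '{"turn":[[0,0,0],[0,0,0],[0,0,0],[0,0,0],[0,0,0],[0,0,0]],"offset":[[-0.01,0.15,0],[-0.015,0.3,0],[-0.02,0.45,0],[-0.024,0.6,0],[-0.024,0.7,0],[-0.024,0.7,0]],"claw":[-1,-1,-1,-1,-1,-1]}' >/dev/null
python3 -m pendant '{"turn":[[0,0,0],[0,0,0],[0,0,0],[0,0,0],[0,0,0],[0,0,0]],"offset":[[-0.01,0.15,0],[-0.015,0.3,0],[-0.02,0.45,0],[-0.024,0.6,0],[-0.025,0.715,0],[-0.025,0.715,0]],"claw":[-1,-1,-1,-1,-1,-1]}' >/dev/null
python3 -m pendant '{"turn":[[0,0,0],[0,0,0],[0,0,0],[0,0,0],[0,0,0],[0,0,0],[0,0,0],[0,0,0]],"offset":[[0,0.15,0],[-0.01,0.3,0],[-0.01,0.45,0.05],[-0.01,0.513,0.1],[-0.01,0.513,0.15],[-0.01,0.513,0.18],[-0.01,0.513,0.18],[-0.01,0.513,0.18]],"claw":[-1,-1,-1,-1,-1,-1,-1,-1]}'
cat > look.py <<'E'
import sys
from h import *
np.set_printoptions(precision=4,suppress=True)
s=manip.state(); T=np.array(s["tool_pos"]); print(T,s["eef_rot"],s["finger_gap"])
F={c:manip.grab_frame(c) for c in("side","top")}
for n in("pin_collar","long_pin","handle_eye","lug_eye"):
    for c in F:
        for d in manip.spot_point(c,n)[:1]: print(n,c,round(d["p"],2),np.round(d["location"],1))
lo=T[2]-.1005
im=[]
for c in F:
    f=F[c]; x,y=proj(f,[T[0],T[1],.12]).astype(int); g=cv2.resize(f["frame"][y-40:y+40,x-40:x+40],(400,400),interpolation=cv2.INTER_CUBIC)
    for X,col in(([T[0],T[1],lo],(0,0,255)),([T[0],T[1],lo+.076],(0,0,255)),([.492,.16,.088],(0,255,0)),([.492,.16,.062],(255,0,255))):
        q=(proj(f,X)-[x-40,y-40]+.5)*5; cv2.drawMarker(g,tuple(int(v) for v in q),col,0,12,1)
    im.append(g)
cv2.imwrite(f"pics/{sys.argv[1]}.png",np.hstack(im))
E
python3 look.py over1
```

```text
time_s: 16.85
tool_pos: [0.4914, 0.1559, 0.2142]
eef_rot: [-3.141, -0.002, -2.897]
wrist_force: [0.5, 0.4, -2.3]
finger_gap: 0.0205
grip_force: 60.1
[0.4914 0.1559 0.2142] [-3.1409 -0.0015 -2.8966] 0.020514204325680248
pin_collar side 0.67 [272.7 168.5]
long_pin side 0.71 [272.1 194.8]
handle_eye side 0.75 [269.6 203.6]
handle_eye top 0.61 [233.6 274.1]
lug_eye side 0.87 [272.6 208.8]
lug_eye top 0.79 [238.1 270.6]
```

View pics/over1.png

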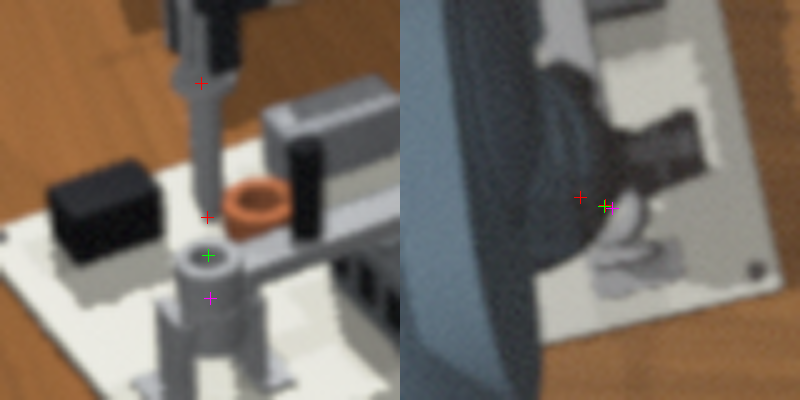

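The side crop shows the pin hanging straight at column 207, in line with the eye at (208,256). The measured TCP y is 4 mm short, so I correct that and lower the nose to the mouth.

```bash
python3 -m pendant '{"turn":[[0,0,0],[0,0,0],[0,0,0],[0,0,0],[0,0,0],[0,0,0]],"offset":[[-0.01,0.019,0],[-0.01,0.019,0.03],[-0.01,0.019,0.06],[-0.01,0.019,0.09],[-0.01,0.019,0.11],[-0.01,0.019,0.11]],"claw":[-1,-1,-1,-1,-1,-1]}'
python3 look.py over2
```

```text
time_s: 17.85
tool_pos: [0.4913, 0.1613, 0.1913]
eef_rot: [3.142, -0.003, -2.895]
wrist_force: [-0.1, -0.9, -2.2]
finger_gap: 0.0205
grip_force: 60.1
[0.4913 0.1613 0.1913] [ 3.1416 -0.0028 -2.8947] 0.020487409105453408
pin_collar side 0.63 [320.1 214.5]
pin_collar top 0.41 [436.5 171.2]
long_pin side 0.67 [269.2 198. ]
handle_eye side 0.73 [272.4 203.2]
handle_eye top 0.9 [235.8 270.4]
lug_eye side 0.88 [273.  209.7]
lug_eye top 0.87 [234.5 276.5]
```

View pics/over2.png

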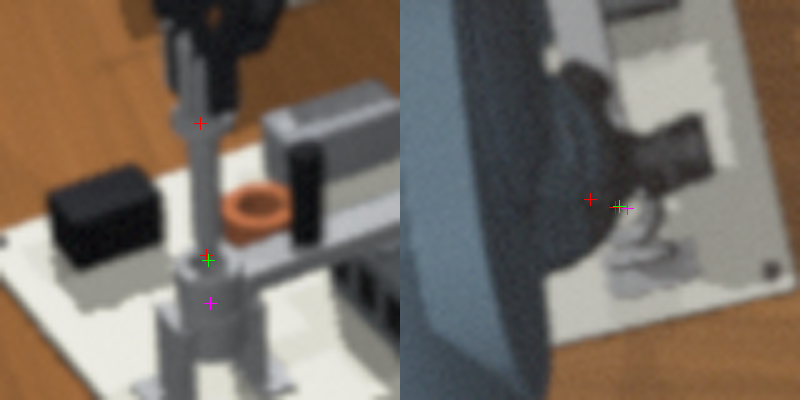

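The side crop shows the nose at (205,250) entering the mouth of the handle eye at (208,258). I go down in steps and watch the force.

```bash
python3 -m pendant '{"turn":[[0,0,0],[0,0,0],[0,0,0],[0,0,0],[0,0,0]],"offset":[[-0.002,-0.006,0],[-0.002,-0.006,0.02],[-0.002,-0.006,0.04],[-0.002,-0.006,0.05],[-0.002,-0.006,0.05]],"claw":[-1,-1,-1,-1,-1]}'
python3 -m pendant '{"turn":[[0,0,0],[0,0,0],[0,0,0],[0,0,0]],"offset":[[0,0,0.02],[0,0,0.04],[0,0,0.05],[0,0,0.05]],"claw":[-1,-1,-1,-1]}'
```

```text
time_s: 18.77
tool_pos: [0.4924, 0.1603, 0.1819]
eef_rot: [-3.142, -0.002, -2.895]
wrist_force: [-0.7, 0.1, -2.3]
finger_gap: 0.0206
grip_force: 60.1
time_s: 19.1
tool_pos: [0.4923, 0.1603, 0.1719]
eef_rot: [-3.142, -0.002, -2.895]
wrist_force: [-0.7, -1.0, -3.4]
finger_gap: 0.0207
grip_force: 60.1
```

No contact force with the nose about 17 mm deep. I continue in steps.

```bash
python3 -m pendant '{"turn":[[0,0,0],[0,0,0],[0,0,0],[0,0,0]],"offset":[[0,0,0.02],[0,0,0.04],[0,0,0.05],[0,0,0.05]],"claw":[-1,-1,-1,-1]}' | egrep "pos|force"
python3 -m pendant '{"turn":[[0,0,0],[0,0,0],[0,0,0],[0,0,0]],"offset":[[0,0,0.02],[0,0,0.04],[0,0,0.05],[0,0,0.05]],"claw":[-1,-1,-1,-1]}' | egrep "pos|force"
```

```text
tool_pos: [0.4924, 0.1603, 0.162]
wrist_force: [-2.9, -0.5, -3.3]
grip_force: 60.2
tool_pos: [0.4924, 0.1603, 0.152]
wrist_force: [-1.4, -1.2, -4.0]
grip_force: 60.2
```

```bash
python3 -m pendant '{"turn":[[0,0,0],[0,0,0],[0,0,0],[0,0,0],[0,0,0]],"offset":[[0,0,0.02],[0,0,0.04],[0,0,0.06],[0,0,0.08],[0,0,0.08]],"claw":[-1,-1,-1,-1,-1]}' | egrep "pos|force"
python3 -m pendant '{"turn":[[0,0,0],[0,0,0],[0,0,0],[0,0,0],[0,0,0]],"offset":[[0,0,0.02],[0,0,0.04],[0,0,0.06],[0,0,0.08],[0,0,0.08]],"claw":[-1,-1,-1,-1,-1]}' | egrep "pos|force"
python3 -m pendant '{"turn":[[0,0,0],[0,0,0],[0,0,0]],"offset":[[0,0,0.015],[0,0,0.02],[0,0,0.02]],"claw":[-1,-1,-1]}' | egrep "pos|force"
```

```text
tool_pos: [0.4923, 0.1603, 0.1359]
wrist_force: [-4.0, -0.5, -4.2]
grip_force: 60.2
tool_pos: [0.4922, 0.1602, 0.1201]
wrist_force: [-5.3, -1.3, -5.0]
grip_force: 60.3
tool_pos: [0.4922, 0.1602, 0.1166]
wrist_force: [-5.1, -2.2, -2.3]
grip_force: 60.3
```

```bash
python3 -m pendant '{"turn":[[0,0,0],[0,0,0],[0,0,0]],"offset":[[0,0,0.01],[0,0,0.01],[0,0,0.01]],"claw":[-1,-1,-1]}' | egrep "pos|force"
python3 -m pendant '{"turn":[[0,0,0],[0,0,0],[0,0,0]],"offset":[[0,0,0.008],[0,0,0.008],[0,0,0.008]],"claw":[-1,-1,-1]}' | egrep "pos|force"
```

```text
tool_pos: [0.4921, 0.1602, 0.1146]
wrist_force: [-5.4, -1.8, -1.0]
grip_force: 60.3
tool_pos: [0.4921, 0.1602, 0.1137]
wrist_force: [-8.4, -1.9, 4.3]
grip_force: 61.1
```

```bash
python3 -m pendant '{"turn":[[0,0,0],[0,0,0],[0,0,0],[0,0,0],[0,0,0],[0,0,0]],"offset":[[0,0,0],[0,0,0],[0,0,0],[0,0,0],[0,0,0],[0,0,0]],"claw":[-0.6,-0.2,-0.1,-0.1,-0.1,-0.1]}' | egrep "pos|force|gap"
python3 -m pendant '{"turn":[[0,0,0],[0,0,0],[0,0,0],[0,0,0],[0,0,0],[0,0,0],[0,0,0]],"offset":[[0,0,-0.05],[0,0,-0.15],[0,0,-0.3],[0,0,-0.45],[0,0,-0.6],[0,0,-0.6],[0,0,-0.6]],"claw":[-0.1,-0.1,-0.1,-0.1,-0.1,-0.1,-0.1]}' | egrep "pos|force|gap"
python3 - <<'E'
from h import *
im=[]
for c,(x,y) in dict(side=(275,195),top=(234,272)).items():
    f=manip.grab_frame(c)
    for n in("pin_collar","handle_eye","pin_grip"):
        for d in manip.spot_point(c,n)[:1]: print(c,n,round(d["p"],2),np.round(d["location"],1))
    g=cv2.resize(f["frame"][y-40:y+40,x-40:x+40],(400,400),interpolation=cv2.INTER_CUBIC)
    for X in([.492,.16,.088],[.492,.16,.134]):
        q=(proj(f,X)-[x-40,y-40]+.5)*5; cv2.drawMarker(g,tuple(int(v) for v in q),(0,0,255),0,12,1)
    im.append(g)
cv2.imwrite("pics/end.png",np.hstack(im))
E
```

```text
tool_pos: [0.4942, 0.1606, 0.1138]
wrist_force: [0.4, -0.1, -0.6]
finger_gap: 0.0385
grip_force: 0.0
tool_pos: [0.4949, 0.1608, 0.2362]
wrist_force: [-0.4, 0.4, -0.6]
finger_gap: 0.0382
grip_force: 0.0
side pin_collar 0.6 [271.4 203.8]
side handle_eye 0.89 [270.6 203.6]
side pin_grip 0.8 [271.5 191.3]
top pin_collar 0.61 [232.3 269.8]
top handle_eye 0.93 [234.7 276.1]
top pin_grip 0.72 [236.4 271.2]
```

View pics/end.png

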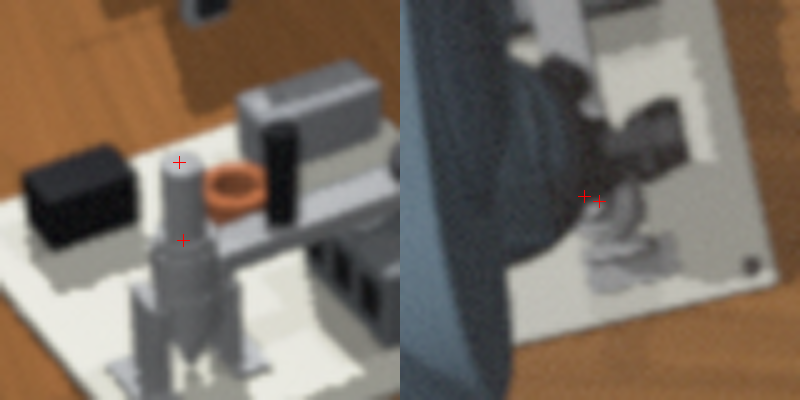

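The side crop shows the pin upright. Its top is at (181,157), against a seated prediction of (180,162). The collar is on the handle eye, and the nose shows below the lug at (193,350). I hand the job in.

```bash
python3 -c "
from workcell import manip
print(manip.close_job())"
```

```text
the job is handed in; nothing more can be done
None
```

The handle is in OFF and the long pin is down through both eyes with its collar on the handle; the short pin was left in the rack, and the job is handed in, though no verdict was returned.

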